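Wind the ratchet carousel back to its empty station

ROBOT

A 6-joint arm with a two-finger parallel gripper is mounted at the origin on a cart in front of the work surface, level with it; the furniture and walls round the work are solid. World frame = base frame: x ahead of the robot, y to its left, z up, the work surface at z = 0. Lengths are in m, angles in rad, forces in N, time in s.
With the tool pointing down it reaches from about 0.3 to 0.875 m from the base axis. Payload 6.4 kg.
Tool frame: the origin (TCP) lies between the finger pads; the fingertips stand 11 mm ahead of it and the grasp point (between the pads) lies 8 mm behind it (ctrl.tcp_to_tips is the distance from the TCP to the fingertips, in m); x points along the fingers, z is the direction in which the jaws open and shut, and the axes are right-handed (so a half turn about x gives the same grasp; the last joint's range is limited). The gripper opens to 85 mm and grips with 20 to 120 N. Pads are 22 mm wide; open, the fingers measure 114 mm over their backs; the gripper's body (76 mm by 85 mm) begins 54 mm behind the grasp point. The pads swing forward as they close: fully open they stand 13 mm farther back than shut.
Start: joints at [1.075, 0.181, 1.607, -0, 1.354, -0.206], TCP at [0.164, 0.551, 0.242] pointing down, gripper open.
Joint ranges: [-2.99, 2.99], [-0.89, 2.07], [0.3, 2.58], [-1.14, 4.28], [0, 2.63], [-3.12, 3.12]. Speed limits (rad/s): [2.57, 2.57, 3.01, 3.14, 3.14, 3.14].

INTERFACE

Orientations are given as a unit quaternion [w, x, y, z].
In Python, from bench import ctrl, eyes, hand_in gives the robot as it stands. The module is installed in compiled form; this text tells all that it offers.
- The arm moves only by the tool step_arm, never from a script. Its arguments are lists of equal length, an entry for each row: "xyz": the shift along the world's x, y, z in mm, a list of three; "spin": the turn about the world's z in rad; "fingers": the opening in per cent of the stroke, from 0 (shut) to 100 (fully open). A call has 1 to 10 rows; each row is the pose to reach, as a shift and turn from the pose commanded when the call began; what a row does not reach only later rows make up. A row lasts 1/10 s, in which the tool goes at most 50 mm and 8.59 degrees, less where a joint would pass 70% of its speed; a pose out of reach is approached as far as the arm can. A call with a gripper value outside its range is refused whole. The fingers move at their own pace and stop on an object; the grip force is fixed at half the most. Time passes only in rows, so rows that repeat a pose let the fingers close. It gives the time, the measured TCP pose, the force and the opening at its end, in the units of the state.
- ctrl.get_obs(): the state, without advancing time (a new reading comes with each control period).
- eyes.camera(name): name is "scene" or "side" or "wrist"; returns the picture (480x640x3 uint8, red, green, blue); there is no depth.
- eyes.camera_model(name): a dict with "vertical_fov" (degrees; the focal length in pixels is half the picture's height over the tangent of half this angle, whatever the lens; pixels are square), "cx", "cy" (the principal point, pixels), "dist_coeffs" ([k1, k2, p1, p2, k3] as OpenCV has them; the pictures are not rectified), "pose" (4x4, takes a point from camera to world coordinates); the wrist camera has in their place "tool_from_camera" (4x4, takes a point from camera to tool coordinates, whose origin is the TCP and whose axes are the tool frame's). Camera axes: x right, y up, looking along -z (the intrinsics and any distortion apply to the point x, -y, -z); pixel columns grow to the right and rows downward; lengths in m; the calibration is good to about 2 mm. A picture is of the moment at which its call begins: read the wrist's pose just before it. camera_model takes no time and is no camera call.
- hand_in(): hands the job in, once; it reports no verdict.
The state is a dict: "time_s": time; "q": joint angles; "dq": joint speeds; "joint_efforts": joint torques, N m; "eef_pos": TCP position; "eef_rot": TCP orientation; "wrist_force": force on the tool from outside, world axes, zero at the start; "torque": the same for the moment, N m; "opening": opening from 0.0 (shut) to 1.0 (fully open).
Only numpy, scipy, OpenCV 4.12 (cv2) and the standard library are available. Lean on these libraries where they do the work, as an engineer would, in place of code of your own. Each camera call takes 0.05 s, during which the arm holds its last target.

TASK

The parts carousel has been indexed past its empty red station. Lift its yellow holding pawl and flip it right over so that it rests clear of the teeth, turn the dial back clockwise by its centre handle until the red station lines up with the red pointer, then flip the pawl back so that it lies fully down in its tooth gap. Leave the blue memory stick and the solvent bottle where they stand.

Things in the scene. Friction and masses are not known exactly. Their poses are not given: they have to be found in the camera images.
- carousel_base: Black base plate, fixed to the bench, 236 x 226 x 12 mm. Origin on the dial's upright axis, on the bench top; the pawl stands over its -x edge, the red pointer at the middle of its -y edge, z up. On it turns an aluminium dial 196 mm across: upper face 28 mm above the bench, 12 ratchet teeth (90 mm radius, 30 degrees apart) to 38 mm, five white parts fixed on it to 42 mm.
- dial (a joint): Dial angle, rad: 0 with the red station at the pointer; grows anticlockwise from above (forward), falls clockwise (backwards). Starts at 0.7 to 1.5. Stays where it is let go (friction 0.06 N m); stops at -0.7 and 2.3. With the pawl down the teeth stop it turning backwards. The pawl drops fully into the red station's gap within about 0.07 of 0.
- dial_grip (a point): Centre of the dial's black handle bar, on the dial's axis, 90 mm above the bench. The bar is 14 mm thick along this point's x axis, 42 mm long along its y axis and 28 mm high (76 to 104 mm above the bench), on a round stem; the frame turns with the dial.
- red_station (a point): Red tick on the dial's upper face, 76 mm from the dial's axis, at the outer end of the red empty pocket; turns with the dial.
- pointer (a point): Tip of the red pointer on the base, 99 mm from the dial's axis, 35 mm above the bench.
- pawl (a joint): Pawl angle about its level hinge, rad: 0 fully down in a tooth gap, up to about 0.2 when riding on a tooth, 2.35 flipped right over against its stop. It falls by its own weight (60 g): down onto the teeth below about 1.3, over to the stop above about 1.6, where it stays.
- pawl_hinge (a point): Point on the pawl's hinge axis, 52 mm above the bench; frame parallel to the base's. The axis runs along x; down, the pawl points along -y, flipped over to +y. A steel bracket 18 mm wide (along y) stands beside it, 14 to 22 mm towards -x, up to 60 mm above the bench.
- pawl_bar (a point): Centre of the pawl's yellow cross bar, its handle: 12 mm thick, 26 mm long, always parallel to the hinge axis (its flat ends can be pinched along x and turn between the fingers). With the pawl at 0 it lies 45 mm along -y and 22 mm along z from the hinge (50 mm off the axis, 26 degrees above level); it goes round with the pawl.
- bottle_mid (a point): Centre of the standing clear solvent bottle with blue collar, 63 mm across, 122 mm high; a bystander.
- dongle_mid (a point): Centre of the small blue memory stick lying flat, 18 x 48 x 12 mm; a bystander.

How it is judged:
On the way, in this order (a step that is already met when the one before it is completed fails the run):
1. the pawl is flipped over and lies back, before the dial is turned back (value of joint pawl above 2 rad and value of joint dial above 0.3 rad), for 0.3 s.
2. with the pawl still flipped over, the dial is turned back to the pointer (value of joint pawl above 1.8 rad and value of joint dial between -0.13 and 0.13 rad), for 0.2 s.
At the end, for the whole second after the job is handed in: The red station stands at the red pointer (dial within 0.1 rad, about 6 degrees), the pawl lies fully down in its tooth gap (below 0.06 rad), and both are at rest (value of joint pawl below 0.06 rad and value of joint dial between -0.1 and 0.1 rad and velocity of joint dial between -0.03 and 0.03 rad/s and velocity of joint pawl between -0.05 and 0.05 rad/s); the robot touches nothing.
It fails at once if the blue memory stick or the solvent bottle is moved by more than 25 mm (distance of any of dongle_mid, bottle_mid from where it was at the start of the episode above 0.025 m).
It also fails if it takes over 69 s, if anything falls off the work surface, if the arm or the gripper's body presses on something with over 40 N, if the wrist force passes 120 N, or if a joint passes its speed limit or range.

## Working session

There is one attempt and no reset: what is moved stays moved. The work goes in short steps, Python scripts to look and compute and a tool call to move; the robot and the scene stay as the last step left them, time stands still between calls to the robot, and variables do not carry over. Pictures are saved under pics/ and viewed, and the job is handed in when it is done.

Besides the shell and the picture viewer there is one more tool, called after "Emit:" by a JSON object that holds its "api" and its "payload", one argument or row to a line. step_arm: Moves the arm, as the interface text tells. Its arguments: {"type":"object","properties":{"xyz":{"type":"array"},"spin":{"type":"array"},"fingers":{"type":"array"}},"required":["xyz","spin","fingers"]}

```bash
mkdir -p pics; cat > h.py <<'E'
import numpy as np, cv2
from bench import ctrl, eyes
def K(m):
    f=240/np.tan(np.radians(m['vertical_fov'])/2); return np.array([[f,0,m['cx']],[0,f,m['cy']],[0,0,1.]])
def pose(name,obs=None):
    m=eyes.camera_model(name)
    if 'pose' in m: return m,np.array(m['pose'])
    from scipy.spatial.transform import Rotation as R
    o=obs; T=np.eye(4); q=o['eef_rot']; T[:3,:3]=R.from_quat([q[1],q[2],q[3],q[0]]).as_matrix(); T[:3,3]=o['eef_pos']
    return m,T@np.array(m['tool_from_camera'])
def ray(name,px,obs=None):
    m,T=pose(name,obs)
    u=cv2.undistortPoints(np.array(px,float).reshape(-1,1,2),K(m),np.array(m['dist_coeffs'],float)).reshape(-1,2)
    d=np.c_[u[:,0],-u[:,1],-np.ones(len(u))]@T[:3,:3].T
    return T[:3,3],d
def onz(name,px,z,obs=None):
    o,d=ray(name,px,obs); return o+d*((z-o[2])/d[:,2])[:,None]
def tri(n1,p1,n2,p2,o1=None,o2=None):
    a,d=ray(n1,[p1],o1); b,e=ray(n2,[p2],o2); d=d[0];e=e[0]
    s=np.linalg.lstsq(np.c_[d,-e],b-a,rcond=None)[0]; P=a+d*s[0];Q=b+e*s[1]
    return (P+Q)/2,np.linalg.norm(P-Q)
def proj(name,P,obs=None):
    m,T=pose(name,obs); c=(np.atleast_2d(P)-T[:3,3])@T[:3,:3]; c=c*[1,-1,-1]
    return cv2.projectPoints(c.reshape(-1,1,3),np.zeros(3),np.zeros(3),K(m),np.array(m['dist_coeffs'],float))[0].reshape(-1,2)
def snap(name,tag):
    im=eyes.camera(name); cv2.imwrite(f'pics/{tag}.png',im[:,:,::-1]); return im
E
python3 - <<'E'
from h import *
o=ctrl.get_obs(); print(o)
import json
for n in ['scene','side','wrist']:
    snap(n,'a_'+n); m=eyes.camera_model(n); print(n,{k:np.round(v,3).tolist() for k,v in m.items()})
E
```

```text
{'time_s': 0.0, 'q': array([ 1.07467968e+00,  1.81587225e-01,  1.60800984e+00, -2.37485852e-05,
        1.35377809e+00, -2.06291333e-01]), 'dq': array([-1.14139904e-05,  4.46995871e-04, -5.71805380e-04,  1.81620913e-04,
       -4.46498858e-04, -1.01748489e-04]), 'joint_efforts': array([ 4.51588348e-04, -4.44883704e+01, -3.51333296e+01, -2.50935300e-04,
        9.12920223e-03,  7.35199933e-06]), 'eef_pos': array([0.16405265, 0.55054466, 0.24135727]), 'eef_rot': array([ 0.56639267, -0.4228301 ,  0.56752924,  0.42228499]), 'wrist_force': array([-0.12902372,  0.07364982, -0.19464207]), 'torque': array([-0.04389368, -0.03874044,  0.03056266]), 'opening': 1.0003044740728018}
scene {'vertical_fov': 54.081, 'cx': 319.841, 'cy': 235.078, 'dist_coeffs': [-0.057, 0.0, 0.0, 0.0, 0.0], 'pose': [[-0.813, 0.441, -0.381, 0.205], [-0.583, -0.626, 0.519, 0.511], [-0.01, 0.643, 0.765, 0.72], [0.0, 0.0, 0.0, 1.0]]}
side {'vertical_fov': 56.853, 'cx': 322.716, 'cy': 239.087, 'dist_coeffs': [-0.093, 0.0, 0.0, 0.0, 0.0], 'pose': [[0.999, 0.009, -0.033, 0.516], [-0.031, 0.612, -0.79, -0.638], [0.013, 0.791, 0.612, 0.639], [0.0, 0.0, 0.0, 1.0]]}
wrist {'vertical_fov': 71.084, 'cx': 326.454, 'cy': 240.89, 'dist_coeffs': [0.014, 0.0, 0.0, 0.0, 0.0], 'tool_from_camera': [[0.0, 0.316, -0.949, -0.132], [0.001, 0.949, 0.316, 0.08], [1.0, -0.001, -0.0, -0.0], [0.0, 0.0, 0.0, 1.0]]}
```

View pics/a_scene.png

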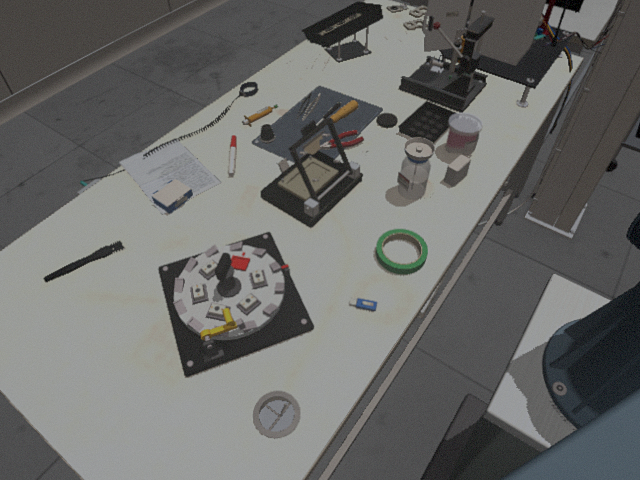

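View pics/a_side.png

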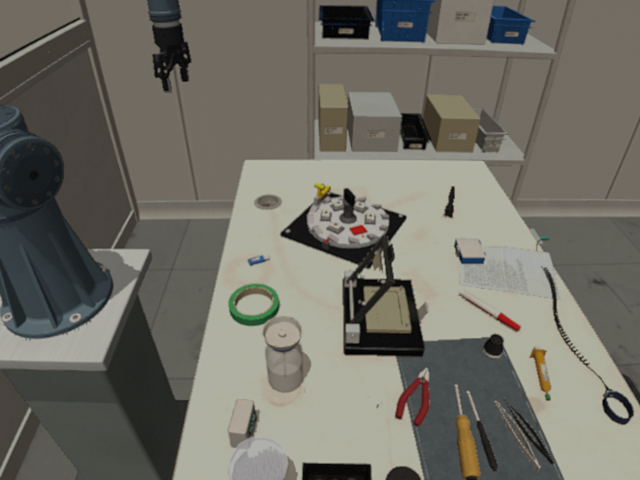

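View pics/a_wrist.png

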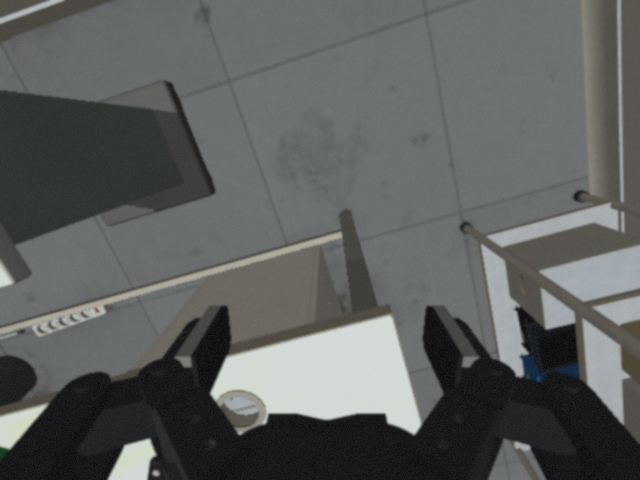

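The scene camera shows the carousel around (235,300): pawl at (220,325), red pointer at (285,267), red station at (240,263). The blue stick is at (365,304) and the bottle at (416,165). In the side view the dial is at (350,218) and the pawl at (322,190).

```bash
python3 - <<'E'
import cv2
a=cv2.imread('pics/a_scene.png')[220:380,140:330]; cv2.imwrite('pics/b1.png',cv2.resize(a,None,fx=4,fy=3.75*1.0,interpolation=cv2.INTER_CUBIC)[:600,:800])
a=cv2.imread('pics/a_side.png')[170:270,270:420]; cv2.imwrite('pics/b2.png',cv2.resize(a,None,fx=5,fy=5,interpolation=cv2.INTER_CUBIC))
E
```

```text
(no output)
```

View pics/b1.png

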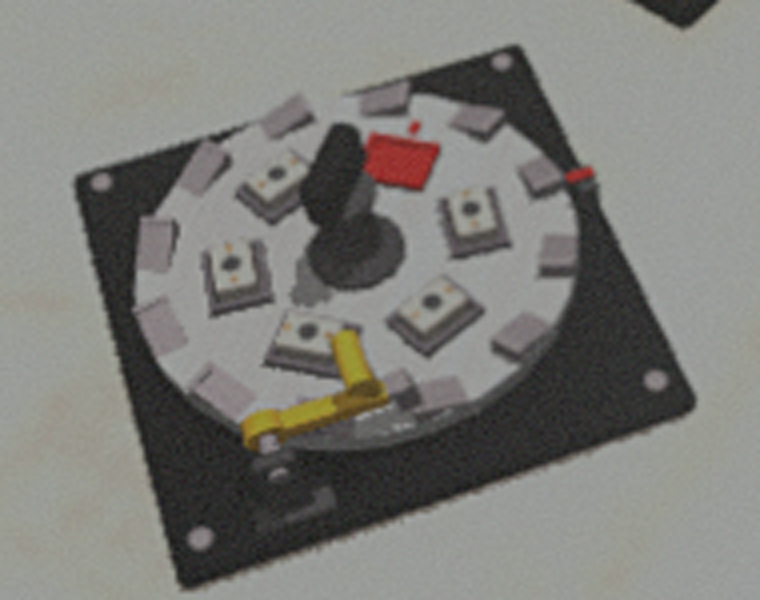

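View pics/b2.png

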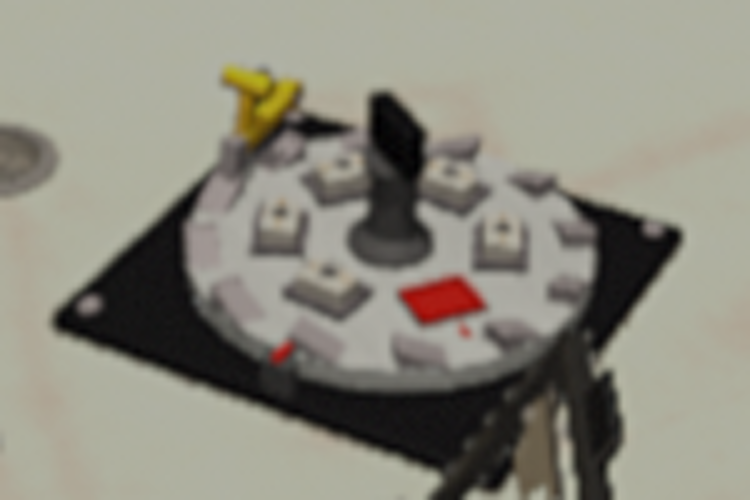

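The crops show the four plate corners, the pointer and tick, the yellow pawl with its cross bar (345,360 in the crop), and the handle bar. I'll measure from these.

```bash
python3 - <<'E'
from h import *
s=lambda p:np.array(p,float)/[4,3.75]+[140,220]-[.375,.37]
d=lambda p:np.array(p,float)/5+[270,170]-.4
C=onz('scene',[s(p) for p in [(78,175),(520,45),(695,400),(183,590)]],.012); print(C, [np.linalg.norm(C[i]-C[(i+1)%4]) for i in range(4)], C.mean(0))
S=onz('scene',[s(p) for p in [(101,181),(502,62),(655,380),(200,538)]],.013); print('screws',S,S.mean(0),[np.linalg.norm(S[i]-S[(i+1)%4]) for i in range(4)])
for n,a,b in [('pointer',(578,175),(283,351)),('tick',(415,127),(465,331)),('redpocket',(402,160),(443,300)),('handletop',(346,128),(396,104)),
   ('bar outer/inner tip',(342,335),(228,76)),('bar pawl end',(365,388),(265,90)),('hinge',(262,428),(292,95))]:
    print(n,*tri('scene',s(a),'side',d(b)))
c=C.mean(0)
print('dongle',onz('scene',[[365,304]],.01),'bottle',onz('scene',[[416,190]],.0))
E
```

```text
[[0.75983486 0.26779098 0.012     ]
 [0.64377237 0.08119311 0.012     ]
 [0.44850559 0.2014927  0.012     ]
 [0.56024301 0.3928376  0.012     ]] [np.float64(0.21974819469326126), np.float64(0.22934930621249616), np.float64(0.22158096849633854), np.float64(0.23552825826609833)] [0.60308896 0.2358286  0.012     ]
screws [[0.74728693 0.26432803 0.013     ]
 [0.64292061 0.09595102 0.013     ]
 [0.46812468 0.2035159  0.013     ]
 [0.57122797 0.37222637 0.013     ]] [0.60739005 0.23400533 0.013     ] [np.float64(0.19809883276458573), np.float64(0.20524088326676976), np.float64(0.19772079032925421), np.float64(0.20649166810903732)]
pointer [0.55645227 0.14206421 0.03211509] 0.0010236469511012715
tick [0.63975228 0.16069492 0.02798456] 3.7446873454320977e-05
redpocket [0.63062112 0.18067254 0.03028798] 0.0018111942557593205
handletop [0.60906077 0.22029386 0.11249662] 0.000724382022845581
bar outer/inner tip [0.5414772  0.29010035 0.0904563 ] 0.01721830957622711
bar pawl end [0.54568431 0.29771089 0.06939737] 0.014723501093009232
hinge [0.56733252 0.3294666  0.05102882] 0.0002235121991569238
dongle [[0.40118006 0.11261315 0.01      ]] bottle [[ 0.4667544  -0.20162099  0.        ]]
```

```bash
python3 - <<'E'
from h import *
from scipy.spatial.transform import Rotation as R
o=ctrl.get_obs(); q=o['eef_rot']; M=R.from_quat([q[1],q[2],q[3],q[0]]).as_matrix(); print(M.round(3))
for n,v in [('y',M[:,1]),('z',M[:,2])]: print(n,np.degrees(np.arctan2(v[1],v[0])))
# dial rim ellipse-based centre check: project circle r=98 z=28 for candidate centres
E
```

```text
[[-0.001 -0.958  0.286]
 [-0.001  0.286  0.958]
 [-1.     0.    -0.001]]
y 163.3963885866604
z 73.39641150236626
```

Emit:
{"api": "step_arm", "payload": {
  "xyz": [
    [35,-20,5],
    [75,-45,10],
    [120,-72,20],
    [160,-98,20],
    [200,-125,20],
    [240,-150,20],
    [280,-175,20],
    [320,-200,20],
    [360,-225,20],
    [400,-250,20]
  ],
  "spin": [-0.14,-0.28,-0.42,-0.56,-0.7,-0.84,-0.98,-1.12,-1.26,-1.4],
  "fingers": [100,100,100,100,100,100,100,100,100,100]
}}

```text
time_s: 1.15
eef_pos: [0.5656, 0.2997, 0.2619]
eef_rot: [0.706, 0.044, 0.706, -0.044]
wrist_force: [-1.1, 0.7, 0.7]
opening: 1.004
```

Emit:
{"api": "step_arm", "payload": {
  "xyz": [
    [20,-10,0],
    [30,-16,0],
    [30,-16,0],
    [30,-16,0],
    [30,-16,0]
  ],
  "spin": [-0.14,-0.28,-0.43,-0.43,-0.43],
  "fingers": [100,100,100,100,100]
}}

```text
time_s: 1.65
eef_pos: [0.594, 0.2851, 0.2619]
eef_rot: [0.681, 0.19, 0.681, -0.19]
wrist_force: [-0.1, -0.2, 0.9]
opening: 1.003
```

```bash
python3 - <<'E'
from h import *
import pickle
o=ctrl.get_obs(); snap('wrist','c_wrist'); pickle.dump(o,open('c.pkl','wb')); print(o['eef_pos'],o['eef_rot'],o['q'],o['time_s'])
E
```

```text
[0.59402644 0.28510243 0.26193745] [ 0.68081477  0.19015601  0.68124682 -0.19035418] [2.67694642e-01 3.50651505e-01 1.35741123e+00 7.45345118e-05
 1.43419806e+00 8.12521090e-01] 1.65
```

View pics/c_wrist.png

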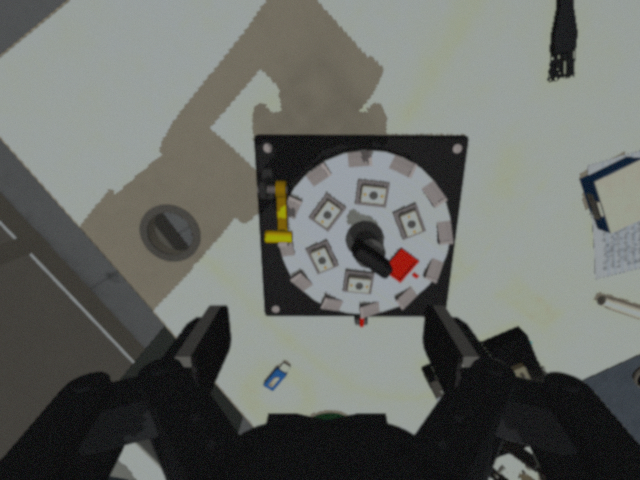

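The wrist view shows the plate squarely: corners near (255,136), (467,136), (442,316) and (264,316). The pawl's yellow bar is at (279,238), its hinge at about (281,187), the handle at (372,252), the red tick at (416,275) and the pointer at (362,321).

```bash
python3 - <<'E'
from h import *
a=cv2.imread('pics/c_wrist.png')[125:335,240:480]; cv2.imwrite('pics/c1.png',cv2.resize(a,None,fx=2.8,fy=2.8,interpolation=cv2.INTER_CUBIC))
a=cv2.imread('pics/c_wrist.png')
hsv=cv2.cvtColor(a,cv2.COLOR_BGR2HSV)
def blobs(mask,roi,mn=4):
    m=np.zeros_like(mask); y0,y1,x0,x1=roi; m[y0:y1,x0:x1]=mask[y0:y1,x0:x1]
    n,l,s,c=cv2.connectedComponentsWithStats(m)
    for i in range(1,n):
        if s[i,4]>=mn: print(s[i],c[i].round(1))
roi=(120,340,240,480)
print('yellow');blobs(cv2.inRange(hsv,(20,130,80),(35,255,255)),roi)
print('red');R1=cv2.inRange(hsv,(0,140,80),(8,255,255))|cv2.inRange(hsv,(172,140,80),(180,255,255));blobs(R1,roi)
print('blue');blobs(cv2.inRange(hsv,(100,140,60),(125,255,255)),(340,400,240,320))
E
```

```text
yellow
[264 181  28  62 796] [279.6 217.7]
red
[389 249  29  32 537] [401.7 264.3]
[413 274   4   3   8] [414.8 274.9]
[359 318   5   8  30] [361.1 321.5]
blue
[265 369  20  17 105] [275.  375.7]
```

View pics/c1.png

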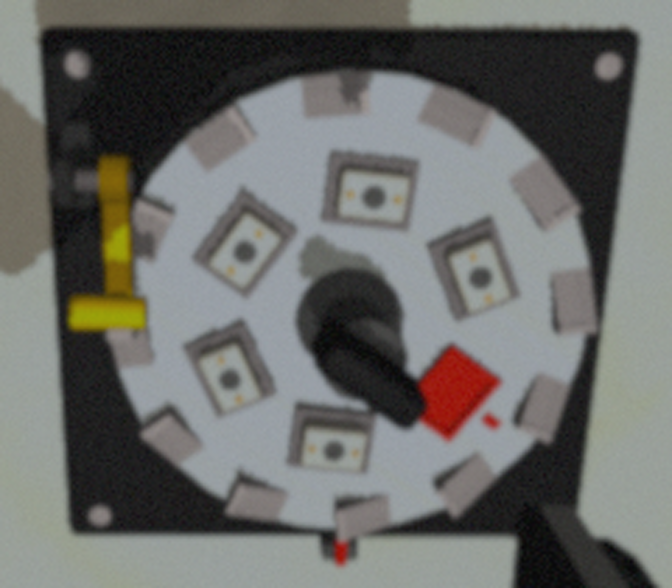

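```bash
python3 - <<'E'
from h import *
import pickle
from scipy.optimize import least_squares
o=pickle.load(open('c.pkl','rb'))
w=lambda p:np.array(p,float)/2.8+[240,125]-.32
W=lambda ps,z:onz('wrist',[w(p) for p in ps],z,o)
S=W([(77,64),(608,66),(100,516)],.013); print('screws',S, S[1:].mean(0)); yaw=np.arctan2(*(S[1]-S[0])[1::-1]); print('len',np.linalg.norm(S[1]-S[0]),np.linalg.norm(S[2]-S[0]),'yaw',yaw, np.degrees(yaw))
C=W([(40,30),(638,33),(70,530)],.012);print('corners',C,C[1:].mean(0),np.linalg.norm(C[1]-C[0]),np.linalg.norm(C[2]-C[0]),np.arctan2(*(C[1]-C[0])[1::-1]))
# dial rim
a=cv2.imread('pics/c_wrist.png'); g=cv2.cvtColor(a,cv2.COLOR_BGR2GRAY)
m=np.zeros_like(g); m[140:314,262:456]=(g[140:314,262:456]>95)*255
cs,_=cv2.findContours(m,0,1); c=max(cs,key=cv2.contourArea); hu=cv2.convexHull(c).reshape(-1,2).astype(float)
P=onz('wrist',hu,.028,o)[:,:2]
f=lambda v:np.hypot(*(P-v[:2]).T)-.098
r=least_squares(f,[.608,.23],loss='soft_l1',f_scale=.001); print('axis',r.x,(f(r.x)*1000).round(1))
ex=np.array([np.cos(yaw),np.sin(yaw)]); ey=np.array([-ex[1],ex[0]])
pt=onz('wrist',[[361.1,319.5]],.035,o)[0]; print('pointer',pt, 'axis via pointer',pt[:2]+.099*ey)
tick=onz('wrist',[[414.8,274.9]],.028,o)[0]; print('tick',tick)
for A in (r.x,pt[:2]+.099*ey):
    d=tick[:2]-A; print('rad',np.hypot(*d),'angle', np.arctan2(d@ex,-(d@ey)))
hg=W([(115,178)],.052)[0]; b=W([(107,312)],.075)[0]; be=W([(70,312),(145,313)],.075); print('hinge',hg,'bar',b,be,np.linalg.norm(be[0]-be[1]))
for A in (r.x,pt[:2]+.099*ey): print('in base: hinge',(hg[:2]-A)@ex,(hg[:2]-A)@ey,'bar',(b[:2]-A)@ex,(b[:2]-A)@ey)
print('dongle',onz('wrist',[[278,375]],.008,o))
# handle bar top ends
hb=W([(340,330),(410,410)],.104); print('handle',hb,hb.mean(0))
E
```

```text
screws [[0.57167759 0.37090826 0.013     ]
 [0.74825553 0.26314177 0.013     ]
 [0.46820363 0.20084069 0.013     ]] [0.60822958 0.23199123 0.013     ]
len 0.20686562224337682 0.19907244822787587 yaw -0.5479626726376325 -31.395948472845102
corners [[0.56643083 0.38877061 0.012     ]
 [0.76344648 0.26820901 0.012     ]
 [0.45191128 0.20154253 0.012     ]] [0.60767888 0.23487577 0.012     ] 0.230976771610474 0.2194745519203618 -0.549152106597276
axis [0.61241633 0.22952438] [ 0.5  0.3 -0.1 -0.3  0.6  0.5 -0.1  0.   1.4  0.1  2.   2.8  4.   3.8
  4.5 -0.4 -0.6  3.7  2.6 15.7 15.4 14.3  0.5  0.2  0.1 -0.2  0.8  0.5
  0.6 -0.6 -0.7]
pointer [0.5592094  0.14361037 0.035     ] axis via pointer [0.61078338 0.22811554]
tick [0.64173643 0.15930289 0.028     ]
rad 0.07609681467241618 angle 0.9434955478840111
rad 0.07545377326152564 angle 0.9706638132349543
hinge [0.56759189 0.3290545  0.052     ] bar [0.54342085 0.29248876 0.075     ] [[0.53218816 0.2992778  0.075     ]
 [0.55475967 0.28519998 0.075     ]] 0.026601847793114686
in base: hinge -0.09011172904190004 0.06160641771980876 bar -0.09169494040514097 0.01780247419619228
in base: hinge -0.08945179589217626 0.06365966646675558 bar -0.0910350072554172 0.019855722943139094
dongle [[0.41137469 0.11082222 0.008     ]]
handle [[0.6132772  0.25382654 0.104     ]
 [0.61947915 0.21710045 0.104     ]] [0.61637818 0.23546349 0.104     ]
```

Emit:
{"api": "step_arm", "payload": {
  "xyz": [
    [-25,3,-20],
    [-50,6,-50],
    [-50,6,-90],
    [-50,6,-130],
    [-50,6,-150],
    [-50,6,-150],
    [-50,6,-150]
  ],
  "spin": [0,0,0,0,0,0,0],
  "fingers": [60,60,60,60,60,60,60]
}}

```text
time_s: 2.4
eef_pos: [0.5444, 0.2914, 0.1129]
eef_rot: [0.681, 0.191, 0.681, -0.191]
wrist_force: [0.6, -0.1, -0.4]
opening: 0.6
```

```bash
python3 - <<'E'
from h import *
import pickle
o=ctrl.get_obs(); a=snap('wrist','d_wrist')[:,:,::-1]; pickle.dump(o,open('d.pkl','wb')); print(o['eef_pos'],o['time_s'])
hsv=cv2.cvtColor(np.ascontiguousarray(a),cv2.COLOR_BGR2HSV); m=cv2.inRange(hsv,(20,130,60),(35,255,255))
n,l,s,c=cv2.connectedComponentsWithStats(m); print([ (s[i],c[i]) for i in range(1,n) if s[i,4]>20])
E
```

```text
[0.54438776 0.29144755 0.11290888] 2.4
[(array([ 299,  182,   50,  115, 2597], dtype=int32), array([323.67385445, 249.2980362 ]))]
```

View pics/d_wrist.png

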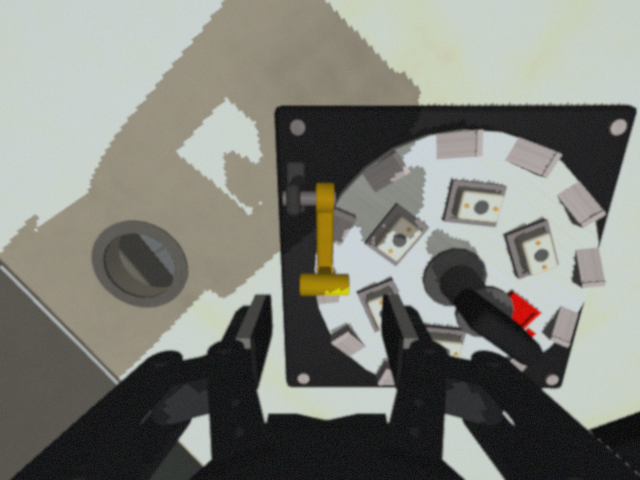

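The bar's centre is at pixel (324,285), centred between the fingers, which are at about x=327. I'll check the position against the calibration.

```bash
python3 - <<'E'
from h import *
import pickle
o=pickle.load(open('d.pkl','rb'));o2=pickle.load(open('c.pkl','rb'))
w=lambda p:np.array(p,float)/2.8+[240,125]-.32
print(onz('wrist',[[324.5,285]],.074,o),onz('wrist',[[324.5,285]],.078,o))
print(onz('wrist',[[325,190]],.056,o), tri('wrist',w((107,312)),'wrist',[324.5,285],o2,o))
E
```

```text
[[0.54354849 0.29006107 0.074     ]] [[0.54457102 0.29170498 0.078     ]]
[[0.56985492 0.33281225 0.056     ]] (array([0.54616575, 0.29429075, 0.08430312]), np.float64(3.254773554632038e-05))
```

Emit:
{"api": "step_arm", "payload": {
  "xyz": [
    [0,0,-20],
    [0,0,-40],
    [0,0,-46],
    [0,0,-46],
    [0,0,-46],
    [0,0,-46],
    [0,0,-46],
    [0,0,-46],
    [0,0,-46]
  ],
  "spin": [0,0,0,0,0,0,0,0,0],
  "fingers": [60,60,60,60,20,20,20,20,20]
}}

```text
time_s: 3.35
eef_pos: [0.5439, 0.2922, 0.0683]
eef_rot: [0.68, 0.192, 0.681, -0.191]
wrist_force: [-6.1, 2.0, 7.8]
opening: 0.282
```

```bash
python3 - <<'E'
from h import *
o=ctrl.get_obs(); a=snap('wrist','e_wrist'); print(o['eef_pos'],o['time_s'],o['opening'],o['wrist_force'])
E
```

```text
[0.54391651 0.29215034 0.06831717] 3.35 0.2820448843600982 [-6.08905353  1.99335821  7.79638982]
```

View pics/e_wrist.png

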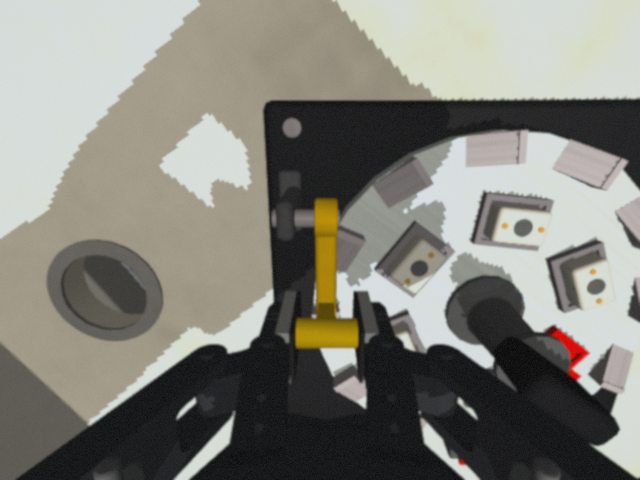

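Emit:
{"api": "step_arm", "payload": {
  "xyz": [
    [1,1,3],
    [3,4.5,8],
    [5,8,13.5],
    [8,13,18],
    [10.5,17,21.5],
    [16.5,27.5,26.5],
    [23.5,38.5,28]
  ],
  "spin": [0,0,0,0,0,0,0],
  "fingers": [20,20,20,20,20,20,20]
}}

```text
time_s: 4.1
eef_pos: [0.5663, 0.3289, 0.0942]
eef_rot: [0.679, 0.19, 0.682, -0.193]
wrist_force: [-8.4, -3.1, -6.0]
opening: 0.285
```

```bash
python3 - <<'E'
from h import *
o=ctrl.get_obs(); a=snap('wrist','f_wrist'); print(o['eef_pos'],o['time_s'],o['opening'],o['wrist_force'])
E
```

```text
[0.56626259 0.3288666  0.09420515] 4.1 0.28453164917909796 [-8.37555223 -3.07100384 -6.02581813]
```

View pics/f_wrist.png

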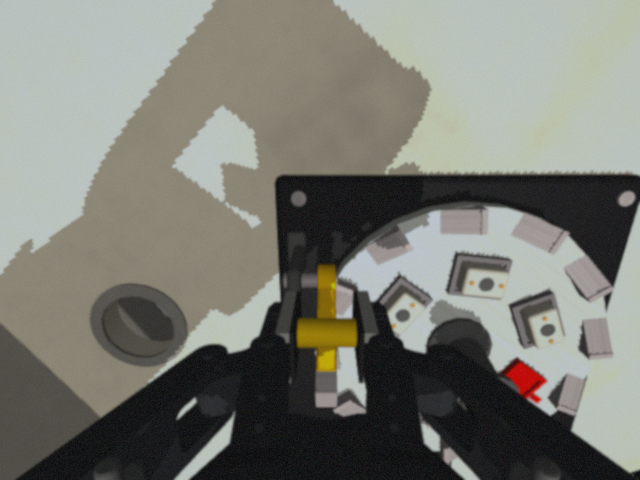

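Emit:
{"api": "step_arm", "payload": {
  "xyz": [
    [3.5,5.5,-0.5],
    [7,11,-1.7],
    [10,16,-4],
    [13,21,-6.7],
    [18.5,30,-14.5],
    [22,36,-23],
    [23.5,38.5,-28],
    [23.5,38.5,-28]
  ],
  "spin": [0,0,0,0,0,0,0,0],
  "fingers": [20,20,20,20,20,20,20,20]
}}

```text
time_s: 4.95
eef_pos: [0.5919, 0.3704, 0.0687]
eef_rot: [0.681, 0.192, 0.68, -0.19]
wrist_force: [-7.5, 4.5, 6.2]
opening: 0.287
```

```bash
python3 - <<'E'
from h import *
o=ctrl.get_obs(); a=snap('wrist','g_wrist'); print(o['eef_pos'],o['time_s'],o['opening'],o['wrist_force'])
E
```

```text
[0.59189388 0.37036406 0.06870144] 4.95 0.2867638530048036 [-7.49495622  4.50780913  6.22699945]
```

View pics/g_wrist.png

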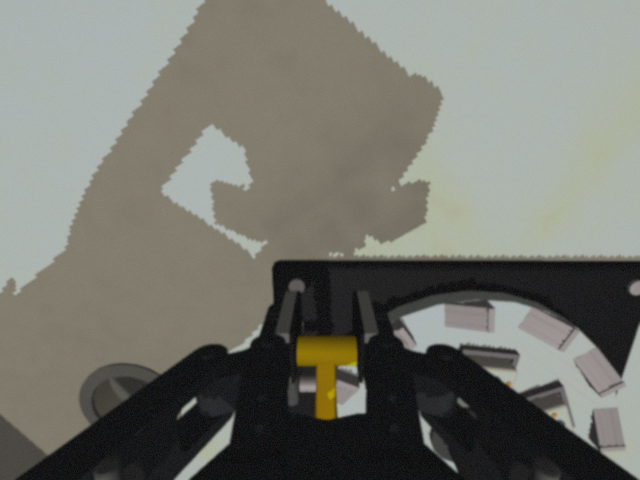

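Emit:
{"api": "step_arm", "payload": {
  "xyz": [
    [0,0,0],
    [0,0,0],
    [0,0,0],
    [0,0,40],
    [0,0,80],
    [0,0,120],
    [10,-35,120],
    [15,-70,120],
    [15,-70,120],
    [15,-70,120]
  ],
  "spin": [0,0,0,0,0,0,0.14,0.28,0.42,0.56],
  "fingers": [60,60,60,60,60,60,60,60,60,60]
}}

```text
time_s: 6.0
eef_pos: [0.6074, 0.2964, 0.1871]
eef_rot: [0.708, -0.005, 0.707, 0.005]
wrist_force: [-0.4, 0.1, 0.0]
opening: 0.597
```

Emit:
{"api": "step_arm", "payload": {
  "xyz": [
    [5,-20,0],
    [10,-40,0],
    [10,-40,0],
    [10,-40,0]
  ],
  "spin": [0.14,0.28,0.395,0.395],
  "fingers": [60,60,60,60]
}}

```text
time_s: 6.4
eef_pos: [0.6171, 0.2571, 0.1868]
eef_rot: [0.693, -0.142, 0.692, 0.142]
wrist_force: [-0.5, 0.5, -1.3]
opening: 0.599
```

```bash
python3 - <<'E'
from h import *
import pickle
o=ctrl.get_obs(); pickle.dump(o,open('hh.pkl','wb'));snap('wrist','h_wrist');snap('scene','h_scene'); print(o['eef_pos'],o['time_s'],o['opening'],o['wrist_force'],o['q'])
a=cv2.imread('pics/h_scene.png')[200:400,120:360]; cv2.imwrite('pics/h1.png',cv2.resize(a,None,fx=3,fy=3,interpolation=cv2.INTER_CUBIC))
E
```

```text
[0.61708641 0.25711236 0.18677929] 6.4 0.5992649878107656 [-0.54985628  0.47527679 -1.25268606] [ 2.17690886e-01  4.31633461e-01  1.40303069e+00 -1.05705721e-04
  1.30583494e+00 -1.87568859e-01]
```

View pics/h_wrist.png

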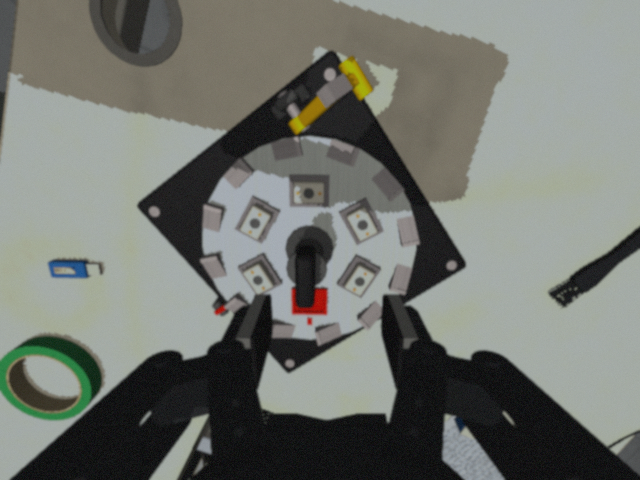

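View pics/h1.png

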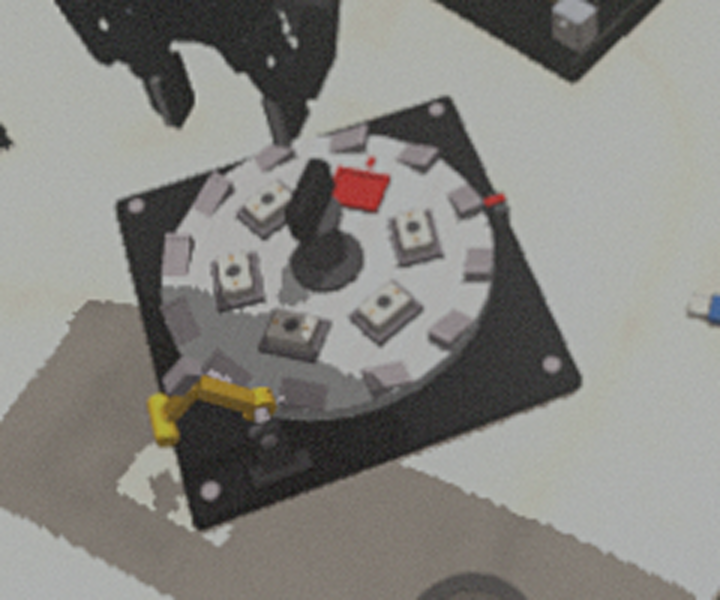

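The pawl lies flipped over, with its bar at wrist (356,78). The handle bar appears upright at x≈304, so the spin matches. Next I'll project the estimated axis into this view to check it.

```bash
python3 - <<'E'
from h import *
import pickle
o=pickle.load(open('hh.pkl','rb'))
a=cv2.imread('pics/h_wrist.png'); g=cv2.cvtColor(a,cv2.COLOR_BGR2GRAY)
ex=np.array([.8535,-.521]);ey=np.array([.521,.8535]); d=.955
for ax in ([.611,.229],[.6124,.2295],[.6085,.232]):
    ax=np.array(ax); ty=np.array([-np.sin(-.548+d),np.cos(-.548+d)])
    print(ax,'bar top ends',proj('wrist',[np.r_[ax+s*.021*ty,.104] for s in (-1,0,1)],o).round(1).tolist(),'hub',proj('wrist',[np.r_[ax,.03]],o).round(1))
    hsv=cv2.cvtColor(a,cv2.COLOR_BGR2HSV)
for r in (255,270,285,300): 
    row=g[r,280:340]; i=np.where(row<45)[0]+280; print(r,i.min(),i.max())
# tick angle
R1=cv2.inRange(hsv,(0,130,80),(8,255,255))|cv2.inRange(hsv,(172,130,80),(180,255,255)); n,l,s,c=cv2.connectedComponentsWithStats(R1); print([(s[i].tolist(),c[i].round(1)) for i in range(1,n) if s[i,4]>5])
# tooth/dial rim
m=np.zeros_like(g); m[132:345,200:420]=(g[132:345,200:420]>110)*255
cs,_=cv2.findContours(m,0,1); c=max(cs,key=cv2.contourArea); hu=cv2.convexHull(c).reshape(-1,2).astype(float)
hu=hu[(hu[:,1]>150)&(hu[:,1]<290)]
from scipy.optimize import least_squares
P=onz('wrist',hu,.028,o)[:,:2]; f=lambda v:np.hypot(*(P-v[:2]).T)-.098
r=least_squares(f,[.608,.23],loss='soft_l1',f_scale=.001); print('axis',r.x,(f(r.x)*1000).round(1))
E
```

```text
[0.611 0.229] bar top ends [[302.2, 310.9], [301.5, 284.5], [300.8, 256.6]] hub [[307.1 248.9]]
[0.6124 0.2295] bar top ends [[304.3, 311.1], [303.7, 284.7], [303.0, 256.8]] hub [[308.8 249. ]]
[0.6085 0.232 ] bar top ends [[300.6, 306.3], [299.8, 279.7], [299.1, 251.5]] hub [[305.8 245. ]]
255 296 329
270 296 315
285 297 314
300 296 314
[([292, 288, 35, 26, 557], array([311.5, 303.1])), ([215, 305, 10, 9, 56], array([219.8, 309.5])), ([308, 318, 4, 6, 18], array([309.2, 320.8]))]
axis [0.61298551 0.22836181] [-0.1 -0.  -0.2 -1.  -0.6  0.1  0.1 -0.   1.   1.8  1.8  1.5 -1.5  3.1
  2.5 -0.5  2.2  0.9  0.1]
```

Emit:
{"api": "step_arm", "payload": {
  "xyz": [
    [-4,-28.5,0],
    [-4,-28.5,-40],
    [-4,-28.5,-80],
    [-4,-28.5,-104],
    [-4,-28.5,-104],
    [-4,-28.5,-104],
    [-4,-28.5,-104],
    [-4,-28.5,-104],
    [-4,-28.5,-104],
    [-4,-28.5,-104]
  ],
  "spin": [0,0,0,0,0,0,0,0,0,0],
  "fingers": [60,60,60,60,60,5,5,5,5,5]
}}

```text
time_s: 7.5
eef_pos: [0.6121, 0.2295, 0.0847]
eef_rot: [0.692, -0.143, 0.693, 0.142]
wrist_force: [-7.0, -3.3, 4.0]
opening: 0.253
```

```bash
python3 - <<'E'
from h import *
import pickle
o=ctrl.get_obs(); snap('wrist','i_wrist'); pickle.dump(o,open('i.pkl','wb'));print(o['eef_pos'],o['time_s'],o['opening'],o['wrist_force'],o['torque'])
E
```

```text
[0.61209692 0.22948305 0.08472632] 7.5 0.25290463290722554 [-6.96745166 -3.29255578  3.9785595 ] [-0.46519109  1.18999321 -0.01665605]
```

View pics/i_wrist.png

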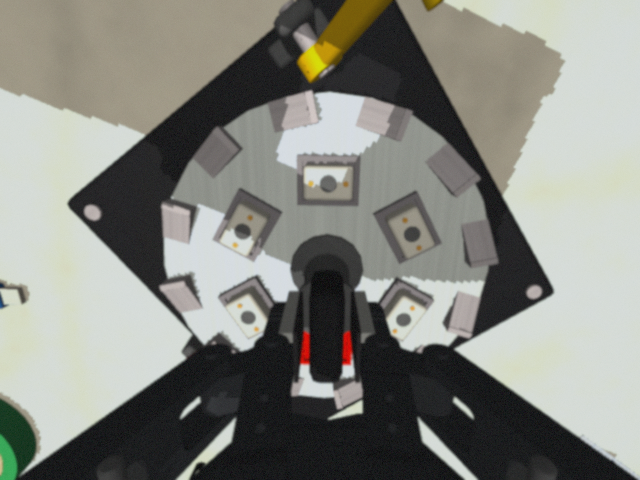

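The bar (308–343) is centred between the pads, but the pads have not closed on it yet. I'll give it more rows.

Emit:
{"api": "step_arm", "payload": {
  "xyz": [
    [0,0,0],
    [0,0,0],
    [0,0,0],
    [0,0,0]
  ],
  "spin": [0,0,0,0],
  "fingers": [5,5,5,5]
}}

```text
time_s: 7.95
eef_pos: [0.6121, 0.2295, 0.0847]
eef_rot: [0.692, -0.143, 0.693, 0.142]
wrist_force: [-5.2, -2.1, 3.3]
opening: 0.254
```

```bash
python3 - <<'E'
from h import *
import pickle
o=ctrl.get_obs(); snap('wrist','j_wrist'); pickle.dump(o,open('j.pkl','wb'));print(o['eef_pos'],o['time_s'],o['opening'],o['wrist_force'],o['torque'])
E
```

```text
[0.61210791 0.22950235 0.08473306] 7.95 0.25365266511113516 [-5.17685914 -2.06660197  3.32578525] [-0.45654827  1.12317691  0.03162016]
```

View pics/j_wrist.png

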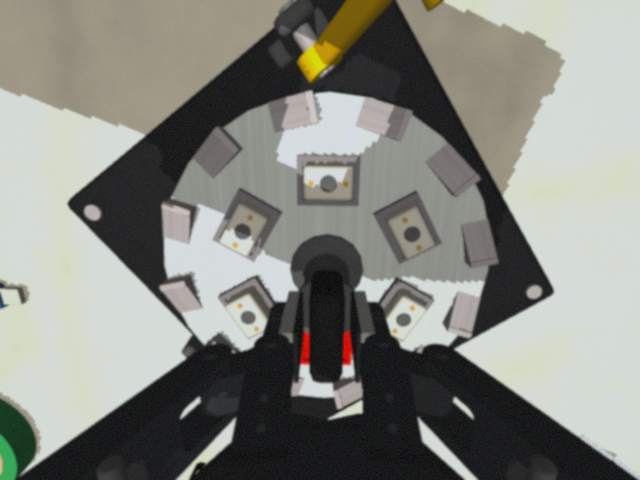

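The pads stalled at 0.254 (about 21.6 mm) while the bar is 14 mm thick. The fingertips, at z≈74 mm, are pinching the thicker stem below the bar. I'll open, raise and close again.

Emit:
{"api": "step_arm", "payload": {
  "xyz": [
    [0,0,0],
    [0,0,4],
    [0,0,8],
    [0,0,8],
    [0,0,8],
    [0,0,8],
    [0,0,8],
    [0,0,8],
    [0,0,8]
  ],
  "spin": [0,0,0,0,0,0,0,0,0],
  "fingers": [45,45,45,5,5,5,5,5,5]
}}

```text
time_s: 8.9
eef_pos: [0.612, 0.2293, 0.0915]
eef_rot: [0.692, -0.143, 0.693, 0.142]
wrist_force: [-5.6, -1.3, 9.0]
opening: 0.149
```

Emit:
{"api": "step_arm", "payload": {
  "xyz": [
    [0,0,0],
    [0,0,0],
    [0,0,0],
    [0,0,0],
    [0,0,0],
    [0,0,0],
    [0,0,0],
    [0,0,0],
    [0,0,0],
    [0,0,0]
  ],
  "spin": [-0.08,-0.18,-0.28,-0.38,-0.48,-0.58,-0.68,-0.78,-0.88,-0.95],
  "fingers": [5,5,5,5,5,5,5,5,5,5]
}}

```text
time_s: 9.9
eef_pos: [0.6107, 0.2294, 0.0915]
eef_rot: [0.68, 0.19, 0.682, -0.192]
wrist_force: [-10.8, -3.2, 12.9]
opening: 0.151
```

Emit:
{"api": "step_arm", "payload": {
  "xyz": [
    [0,0,0],
    [0,0,0],
    [0,0,0]
  ],
  "spin": [0,0,0],
  "fingers": [5,5,5]
}}

```text
time_s: 10.2
eef_pos: [0.6107, 0.2294, 0.0915]
eef_rot: [0.68, 0.189, 0.682, -0.191]
wrist_force: [-11.3, -2.1, 13.0]
opening: 0.151
```

```bash
python3 - <<'E'
from h import *
import pickle
o=ctrl.get_obs(); snap('wrist','k_wrist');snap('scene','k_scene');snap('side','k_side'); pickle.dump(o,open('k.pkl','wb'));print(o['eef_pos'],o['eef_rot'],o['time_s'],o['opening'],o['wrist_force'],o['torque'],o['q'])
a=cv2.imread('pics/k_scene.png')[200:400,120:360]; cv2.imwrite('pics/k1.png',cv2.resize(a,None,fx=3,fy=3,interpolation=cv2.INTER_CUBIC))
a=cv2.imread('pics/k_side.png')[170:270,270:420]; cv2.imwrite('pics/k2.png',cv2.resize(a,None,fx=5,fy=5,interpolation=cv2.INTER_CUBIC))
E
```

```text
[0.61067676 0.22939126 0.09148734] [ 0.67993341  0.18921052  0.68233638 -0.19054396] 10.2 0.1507851923631878 [-11.33421526  -2.08603832  12.99673746] [-0.40974619  1.6290917  -0.09188583] [ 1.77855847e-01  5.09605793e-01  1.50126932e+00 -2.43798676e-04
  1.13459772e+00  7.21687343e-01]
```

View pics/k_wrist.png

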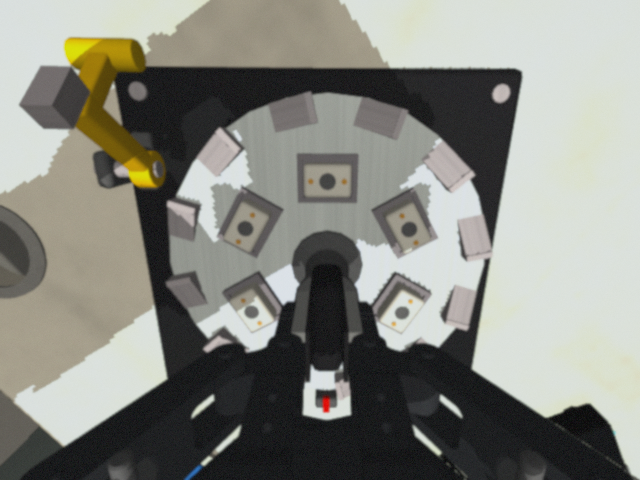

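View pics/k1.png

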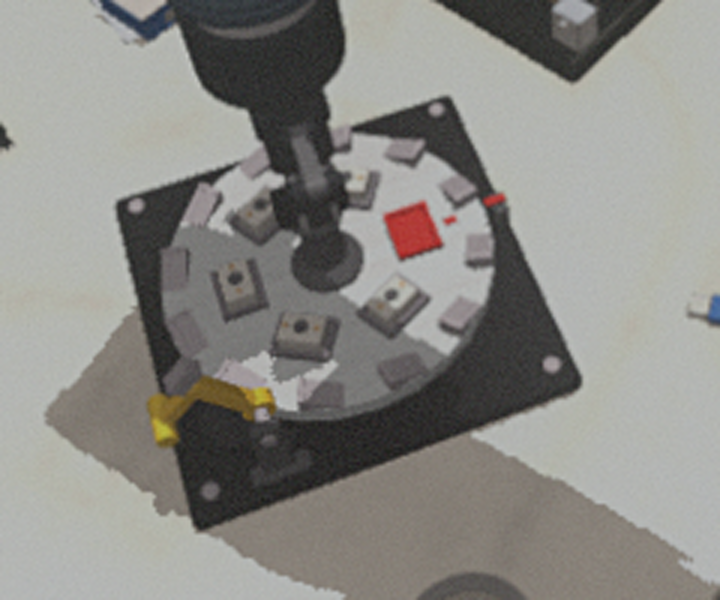

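View pics/k2.png

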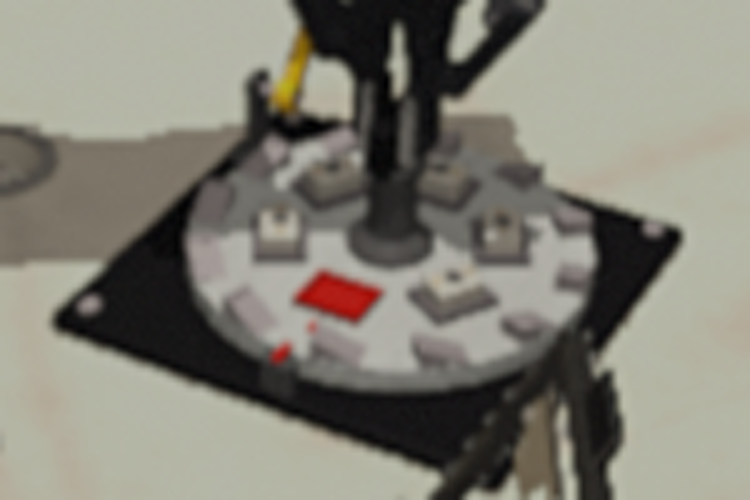

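The red tick now sits next to the pointer: scene crop (450,220) against (495,201), side crop (312,328) against (282,352). I'll work out the dial angle from both views.

```bash
python3 - <<'E'
from h import *
import pickle
def reds(n,roi):
    a=cv2.imread(f'pics/k_{n}.png');hsv=cv2.cvtColor(a,cv2.COLOR_BGR2HSV)
    m=cv2.inRange(hsv,(0,110,60),(9,255,255))|cv2.inRange(hsv,(171,110,60),(180,255,255));k=np.zeros_like(m);y0,y1,x0,x1=roi;k[y0:y1,x0:x1]=m[y0:y1,x0:x1]
    nn,l,s,c=cv2.connectedComponentsWithStats(k); return [(s[i,4],c[i]) for i in range(1,nn) if s[i,4]>2]
ex=np.array([.8535,-.521]);ey=np.array([.521,.8535])
for n,roi in [('scene',(250,300,240,300)),('side',(215,250,310,360))]:
    rs=reds(n,roi); print(n,rs)
    rs=sorted(rs,key=lambda t:-t[0]); pk=onz(n,[rs[0][1]],.028)[0,:2]
    for s,c in rs:
        for z in (.028,.035):
            p=onz(n,[c],z)[0,:2]
            print(s,z,[ (np.hypot(*(p-A)).round(4),np.arctan2((p-A)@ex,-(p-A)@ey).round(3)) for A in (np.array([.612,.229]),np.array([.6085,.232]))])
E
```

```text
scene [(np.int32(20), array([283.95, 266.25])), (np.int32(230), array([257.07391304, 276.35652174])), (np.int32(7), array([269.71428571, 272.85714286]))]
230 0.028 [(np.float64(0.0512), np.float64(-0.009)), (np.float64(0.0521), np.float64(0.079))]
230 0.035 [(np.float64(0.0507), np.float64(-0.108)), (np.float64(0.0512), np.float64(-0.018))]
20 0.028 [(np.float64(0.1034), np.float64(0.015)), (np.float64(0.1043), np.float64(0.058))]
20 0.035 [(np.float64(0.1021), np.float64(-0.034)), (np.float64(0.1028), np.float64(0.01))]
7 0.028 [(np.float64(0.0747), np.float64(-0.029)), (np.float64(0.0754), np.float64(0.032))]
7 0.035 [(np.float64(0.0739), np.float64(-0.097)), (np.float64(0.0744), np.float64(-0.035))]
side [(np.int32(104), array([337.23076923, 228.72115385])), (np.int32(13), array([325.53846154, 240.61538462]))]
104 0.028 [(np.float64(0.0495), np.float64(-0.067)), (np.float64(0.0502), np.float64(0.025))]
104 0.035 [(np.float64(0.0579), np.float64(0.017)), (np.float64(0.0589), np.float64(0.094))]
13 0.028 [(np.float64(0.1025), np.float64(-0.046)), (np.float64(0.1031), np.float64(-0.001))]
13 0.035 [(np.float64(0.1103), np.float64(-0.004)), (np.float64(0.1111), np.float64(0.037))]
```

Tick and pointer agree to within about 0.03 rad in both views. In the wrist view the handle and pointer lie on one vertical line at x≈326. I'll let go and rise.

Emit:
{"api": "step_arm", "payload": {
  "xyz": [
    [0,0,0],
    [0,0,0],
    [0,0,0],
    [0,0,40],
    [0,0,85],
    [0,0,130],
    [0,0,150],
    [0,0,150],
    [0,0,150]
  ],
  "spin": [0,0,0,0,0,0,0,0,0],
  "fingers": [60,60,60,60,60,60,60,60,60]
}}

```text
time_s: 11.25
eef_pos: [0.6122, 0.2295, 0.2397]
eef_rot: [0.681, 0.19, 0.681, -0.19]
wrist_force: [0.3, 0.4, -0.8]
opening: 0.601
```

```bash
python3 - <<'E'
from h import *
import pickle
o=ctrl.get_obs(); snap('wrist','l_wrist'); pickle.dump(o,open('l.pkl','wb'));print(o['eef_pos'],o['eef_rot'],o['time_s'],o['opening'],o['wrist_force'])
E
```

```text
[0.61219037 0.22947696 0.23971004] [ 0.68105451  0.18997282  0.68115335 -0.19001367] 11.25 0.6006885818619911 [ 0.26737848  0.39108006 -0.79313707]
```

View pics/l_wrist.png

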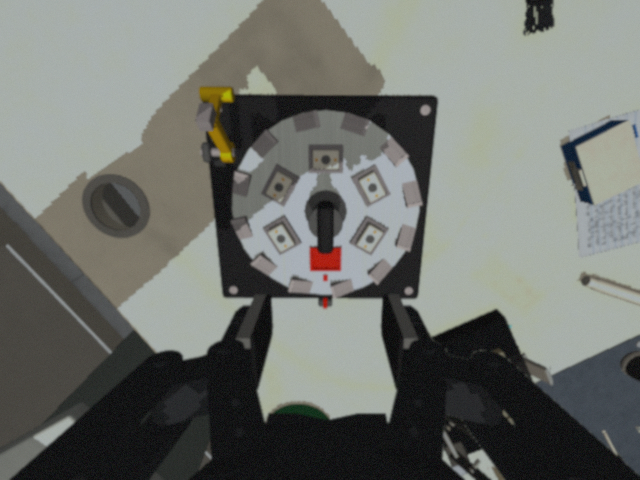

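The tick (325,277) and pointer (325,302) are in line with the hub (325,212), so the dial held. The flipped bar is at (217,93). I'll go back to it.

Emit:
{"api": "step_arm", "payload": {
  "xyz": [
    [-7,47,0],
    [-14,94,0],
    [-20,141,0],
    [-20,141,-40],
    [-20,141,-80],
    [-20,141,-110],
    [-20,141,-110],
    [-20,141,-110]
  ],
  "spin": [0,0,0,0,0,0,0,0],
  "fingers": [60,60,60,60,60,60,60,60]
}}

```text
time_s: 12.1
eef_pos: [0.5913, 0.37, 0.1284]
eef_rot: [0.68, 0.189, 0.682, -0.191]
wrist_force: [-0.3, 0.4, 0.1]
opening: 0.604
```

```bash
python3 - <<'E'
from h import *
import pickle
o=ctrl.get_obs(); snap('wrist','m_wrist'); print(o['eef_pos'],o['time_s'],o['opening'],o['wrist_force'])
print(proj('wrist',[[.592,.369,.069]],o))
E
```

```text
[0.59132872 0.37004483 0.12841645] 12.1 0.6043595185813097 [-0.28731582  0.44362347  0.12160724]
[[326.68606415 268.48449461]]
```

View pics/m_wrist.png

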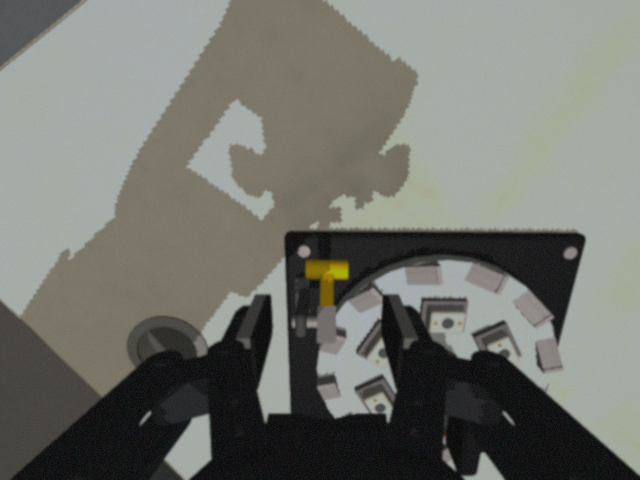

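The bar at (327,270) matches its projected place (327,268). I'll descend and pinch.

Emit:
{"api": "step_arm", "payload": {
  "xyz": [
    [0,0,-30],
    [0,0,-55],
    [0,0,-66],
    [0,0,-66],
    [0,0,-66],
    [0,0,-66],
    [0,0,-66],
    [0,0,-66],
    [0,0,-66]
  ],
  "spin": [0,0,0,0,0,0,0,0,0],
  "fingers": [60,60,60,60,20,20,20,20,20]
}}

```text
time_s: 13.05
eef_pos: [0.5927, 0.372, 0.067]
eef_rot: [0.682, 0.191, 0.681, -0.189]
wrist_force: [-4.6, 2.6, 6.8]
opening: 0.285
```

Emit:
{"api": "step_arm", "payload": {
  "xyz": [
    [-2,-3.5,8.5],
    [-4.5,-7.5,15.5],
    [-9.5,-16,24.5],
    [-15.5,-25.5,30.5],
    [-22.5,-36.5,33],
    [-29,-47.5,32.5],
    [-35.5,-58,28.5],
    [-41,-67.5,21.5],
    [-45,-74,14.5],
    [-47,-77,8.5]
  ],
  "spin": [0,0,0,0,0,0,0,0,0,0],
  "fingers": [20,20,20,20,20,20,20,20,20,20]
}}

```text
time_s: 14.05
eef_pos: [0.5457, 0.2944, 0.0765]
eef_rot: [0.682, 0.191, 0.68, -0.189]
wrist_force: [-4.2, -0.2, 15.8]
opening: 0.279
```

Emit:
{"api": "step_arm", "payload": {
  "xyz": [
    [-1,-1.5,-3],
    [-1,-1.5,-3]
  ],
  "spin": [0,0],
  "fingers": [20,20]
}}

```text
time_s: 14.25
eef_pos: [0.5455, 0.2936, 0.073]
eef_rot: [0.682, 0.192, 0.68, -0.189]
wrist_force: [-6.0, 5.7, 9.3]
opening: 0.278
```

```bash
python3 - <<'E'
from h import *
o=ctrl.get_obs(); snap('wrist','n_wrist'); print(o['eef_pos'],o['time_s'],o['opening'],o['wrist_force'])
E
```

```text
[0.54553818 0.29357089 0.0730011 ] 14.25 0.2778471996668541 [-5.97983314  5.74522742  9.26643963]
```

View pics/n_wrist.png

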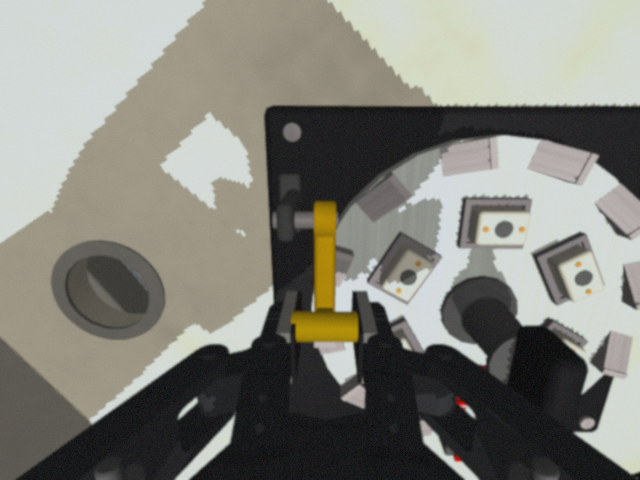

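The pawl is nearly all the way down, with its bar at (325,327). I'll release it and let it drop the last bit, then rise and check.

Emit:
{"api": "step_arm", "payload": {
  "xyz": [
    [0,0,0],
    [0,0,0],
    [0,0,0],
    [0,0,20],
    [0,0,50],
    [0,0,50],
    [0,0,50]
  ],
  "spin": [0,0,0,0,0,0,0],
  "fingers": [60,60,60,60,60,60,60]
}}

```text
time_s: 15.0
eef_pos: [0.545, 0.2919, 0.1206]
eef_rot: [0.682, 0.19, 0.68, -0.19]
wrist_force: [0.4, -0.6, -0.8]
opening: 0.596
```

```bash
python3 - <<'E'
from h import *
import pickle
o=ctrl.get_obs(); snap('wrist','o_wrist');pickle.dump(o,open('o.pkl','wb')); print(o['eef_pos'],o['time_s'],o['opening'],o['wrist_force'])
E
```

```text
[0.54502611 0.29188445 0.12060732] 15.0 0.5962052159607202 [ 0.37128953 -0.62301487 -0.79405397]
```

View pics/o_wrist.png

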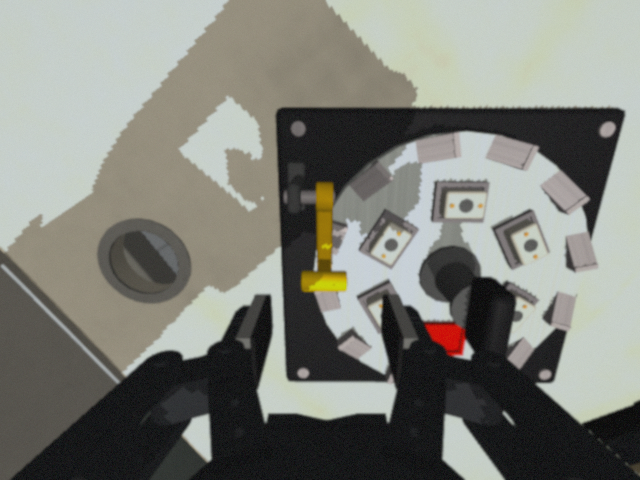

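Now I'll move clear and check both external views. I'll also compare the bar's pixel here with its projection for a pawl angle of 0 against 0.1–0.2.

Emit:
{"api": "step_arm", "payload": {
  "xyz": [
    [0,0,40],
    [0,0,80],
    [0,0,120],
    [18,12,140],
    [45,-6,141],
    [45,-6,141],
    [45,-6,141]
  ],
  "spin": [0,0,0,0,0,0,0],
  "fingers": [100,100,100,100,100,100,100]
}}

```text
time_s: 15.75
eef_pos: [0.5888, 0.2853, 0.2587]
eef_rot: [0.68, 0.19, 0.682, -0.191]
wrist_force: [0.4, 0.1, -0.5]
opening: 0.993
```

```bash
python3 - <<'E'
from h import *
import pickle
o=ctrl.get_obs(); pickle.dump(o,open('p.pkl','wb'));snap('wrist','p_wrist');snap('scene','p_scene');snap('side','p_side'); print(o['eef_pos'],o['time_s'],o['wrist_force'])
ey=np.array([.521,.8535]);H=np.array([.5676,.329])
def yel(n):
    a=cv2.imread(f'pics/{n}.png');hsv=cv2.cvtColor(a,cv2.COLOR_BGR2HSV);m=cv2.inRange(hsv,(18,130,50),(36,255,255))
    k,l,s,c=cv2.connectedComponentsWithStats(m); i=1+np.argmax(s[1:,4]); return s[i],c[i].round(1)
for n,cam,ob in [('d_wrist','wrist','d.pkl'),('o_wrist','wrist','o.pkl'),('c_wrist','wrist','c.pkl'),('p_wrist','wrist','p.pkl')]:
    ob=pickle.load(open(ob,'rb')); pr=[]
    for p in (0,.1,.2):
        t=np.arctan2(22,45)+p; pr.append(np.r_[H-.05*np.cos(t)*ey,.052+.05*np.sin(t)])
    print(n,yel(n),proj(cam,pr,ob).round(1).tolist(),'hinge',proj(cam,[np.r_[H,.052]],ob).round(1))
for n in ('a_scene','p_scene','a_side','p_side'): print(n,yel(n))
a=cv2.imread('pics/p_scene.png')[200:400,120:360]; cv2.imwrite('pics/p1.png',cv2.resize(a,None,fx=3,fy=3,interpolation=cv2.INTER_CUBIC))
a=np.vstack([cv2.imread(f'pics/{t}_side.png')[170:230,290:410] for t in 'ap']); cv2.imwrite('pics/p2.png',cv2.resize(a,None,fx=5,fy=5,interpolation=cv2.INTER_CUBIC))
a=cv2.imread('pics/p_wrist.png')[115:345,230:480]; cv2.imwrite('pics/p3.png',cv2.resize(a,None,fx=2.6,fy=2.6,interpolation=cv2.INTER_CUBIC))
E
```

```text
[0.58884265 0.28530304 0.25868986] 15.75 [ 0.42437585  0.06304747 -0.478401  ]
d_wrist (array([ 299,  182,   50,  115, 2603], dtype=int32), array([323.7, 249.2])) [[324.9, 283.6], [324.9, 283.0], [324.9, 281.5]] hinge [[325.1 196.4]]
o_wrist (array([ 300,  181,   47,  112, 2335], dtype=int32), array([323.2, 245.6])) [[324.3, 279.0], [324.3, 278.3], [324.3, 276.8]] hinge [[324.7 195.3]]
c_wrist (array([264, 180,  28,  64, 894], dtype=int32), array([279.2, 216.8])) [[279.7, 236.9], [279.0, 235.9], [278.3, 234.4]] hinge [[280.8 188.3]]
p_wrist (array([269, 178,  28,  66, 914], dtype=int32), array([284.2, 216. ])) [[284.1, 235.1], [283.5, 234.1], [282.9, 232.5]] hinge [[285.2 185.9]]
a_scene (array([200, 308,  37,  32, 344], dtype=int32), array([220.6, 325.7]))
p_scene (array([200, 310,  37,  30, 343], dtype=int32), array([221.3, 327.1]))
a_side (array([457, 415,  23,  63, 898], dtype=int32), array([466.7, 448.4]))
p_side (array([457, 415,  23,  63, 900], dtype=int32), array([466.7, 448.3]))
```

View pics/p1.png

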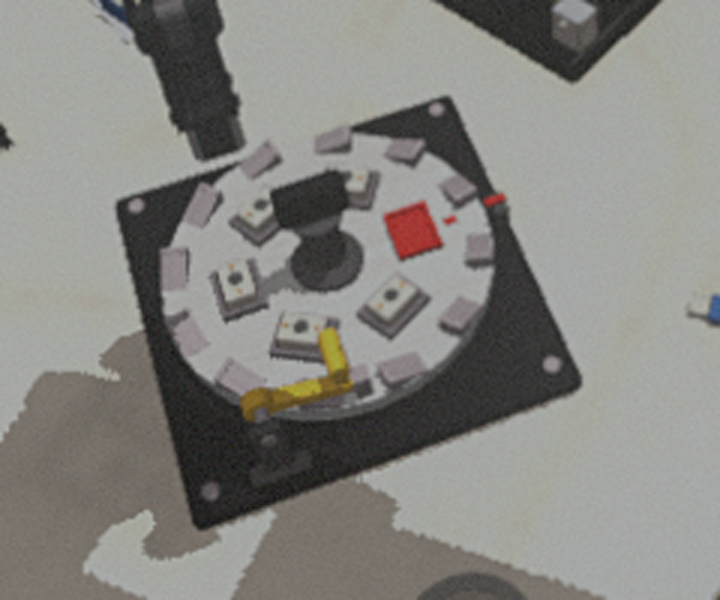

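View pics/p2.png

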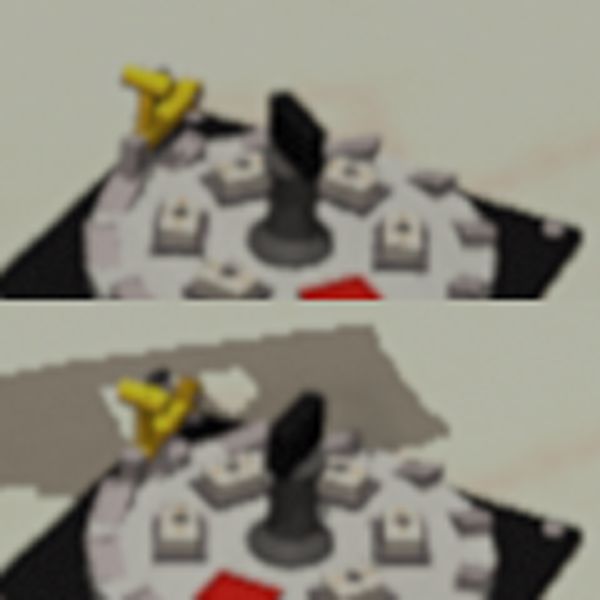

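View pics/p3.png

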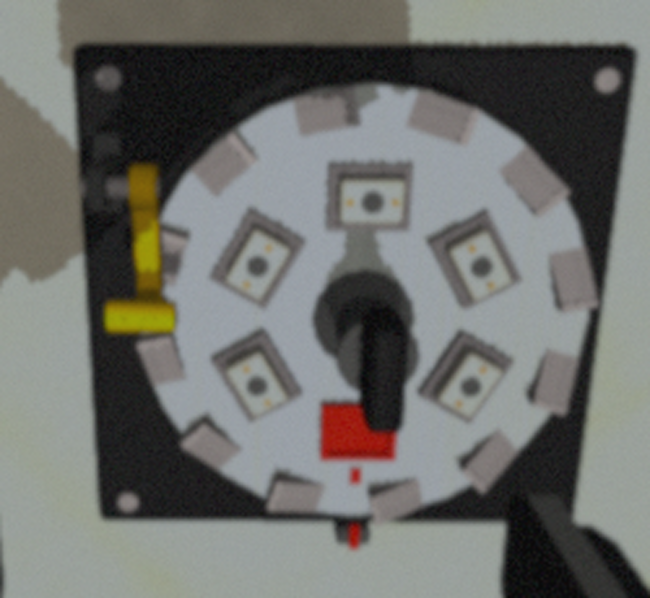

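```bash
python3 - <<'E'
from h import *
import pickle
from scipy.optimize import least_squares
ex=np.array([.8535,-.521]);ey=np.array([.521,.8535]);H=np.array([.5676,.329])
def bar(p,x):
    t=np.arctan2(22,45)+p; return np.r_[H-.05*np.cos(t)*ey+x*ex,.052+.05*np.sin(t)]
for n in ('scene','side'):
    print(n,[proj(n,[bar(p,0)])[0].round(1).tolist() for p in (0,.05,.1,.2)])
def ycrop(t,n,roi):
    a=cv2.imread(f'pics/{t}_{n}.png')[roi[0]:roi[1],roi[2]:roi[3]];hsv=cv2.cvtColor(a,cv2.COLOR_BGR2HSV);m=cv2.inRange(hsv,(18,120,50),(36,255,255))
    ys,xs=np.nonzero(m); print(t,n,xs.min()+roi[2],xs.max()+roi[2],ys.min()+roi[0],ys.max()+roi[0],xs.mean()+roi[2],ys.mean()+roi[0],len(xs))
for t in 'ap':
    ycrop(t,'scene',(290,350,190,250)); ycrop(t,'side',(170,210,300,345))
o=pickle.load(open('p.pkl','rb')); w=lambda p:np.array(p,float)/2.6+[230,115]-.31
A=np.array([.612,.229])
t=onz('wrist',[w((355,476))],.028,o)[0,:2]; q=onz('wrist',[w((354,533))],.035,o)[0,:2]
for A in ([.612,.229],[.613,.2285],[.6107,.228]):
    for p in (t,q): print(A,np.hypot(*(p-A)),np.arctan2((p-A)@ex,-(p-A)@ey))
E
```

```text
scene [[230.1, 316.5], [229.2, 316.1], [228.2, 315.6], [226.0, 314.9]]
side [[319.4, 188.8], [319.6, 187.9], [319.9, 186.9], [320.5, 184.9]]
a scene 200 236 308 339 220.4858757062147 325.635593220339 354
a side 315 329 183 199 321.7111111111111 189.9925925925926 135
p scene 200 237 309 339 221.2549019607843 327.0812324929972 357
p side 314 329 186 201 321.3098591549296 191.77464788732394 142
[0.612, 0.229] 0.07590014432165194 -0.0005732847908258366
[0.612, 0.229] 0.10174417302899641 -0.0022170944823661533
[0.613, 0.2285] 0.0760032020731317 -0.015231082583085379
[0.613, 0.2285] 0.10184698822691403 -0.0131537398234124
[0.6107, 0.228] 0.07437125520966993 0.007329054153997809
[0.6107, 0.228] 0.10021370635931243 0.0036222890096914992
```

Dial angle from this view is about 0.00±0.015. The pawl bar sits about 3 px lower in the side view than at the start, when it was riding on a tooth, which puts it near 0. To be certain, I'll touch the bar gently from above with shut fingers, both to measure its height (80 mm expected at 0) and to seat it.

Emit:
{"api": "step_arm", "payload": {
  "xyz": [
    [-20,2,-20],
    [-45,5,-60],
    [-45,5,-100],
    [-45,5,-140],
    [-45,5,-158],
    [-45,5,-158],
    [-45,5,-158],
    [-45,5,-158]
  ],
  "spin": [0,0,0,0,0,0,0,0],
  "fingers": [0,0,0,0,0,0,0,0]
}}

```text
time_s: 16.7
eef_pos: [0.5454, 0.2916, 0.1047]
eef_rot: [0.682, 0.19, 0.68, -0.189]
wrist_force: [0.4, 0.3, -0.2]
opening: 0.002
```

Emit:
{"api": "step_arm", "payload": {
  "xyz": [
    [0,0,-1],
    [0,0,-2],
    [0,0,-3],
    [0,0,-4],
    [0,0,-5],
    [0,0,-5]
  ],
  "spin": [0,0,0,0,0,0],
  "fingers": [0,0,0,0,0,0]
}}

```text
time_s: 17.3
eef_pos: [0.5441, 0.291, 0.0975]
eef_rot: [0.681, 0.19, 0.681, -0.19]
wrist_force: [0.2, 0.4, 0.0]
opening: -0.005
```

Tips are at about 86.5 mm with no contact. I'll continue in 1 mm steps.

Emit:
{"api": "step_arm", "payload": {
  "xyz": [
    [0,0,-1],
    [0,0,-2],
    [0,0,-2]
  ],
  "spin": [0,0,0],
  "fingers": [0,0,0]
}}

```text
time_s: 17.6
eef_pos: [0.5442, 0.291, 0.0956]
eef_rot: [0.681, 0.19, 0.681, -0.19]
wrist_force: [0.9, 0.4, -0.6]
opening: -0.004
```

Emit:
{"api": "step_arm", "payload": {
  "xyz": [
    [0,0,-1],
    [0,0,-2],
    [0,0,-2]
  ],
  "spin": [0,0,0],
  "fingers": [0,0,0]
}}

```text
time_s: 17.9
eef_pos: [0.5442, 0.291, 0.0936]
eef_rot: [0.681, 0.19, 0.681, -0.19]
wrist_force: [0.6, -0.1, 0.7]
opening: 0.002
```

Emit:
{"api": "step_arm", "payload": {
  "xyz": [
    [0,0,-1],
    [0,0,-1.5],
    [0,0,-1.5]
  ],
  "spin": [0,0,0],
  "fingers": [0,0,0]
}}

```text
time_s: 18.2
eef_pos: [0.5442, 0.291, 0.0922]
eef_rot: [0.681, 0.19, 0.681, -0.19]
wrist_force: [0.4, 0.0, -0.7]
opening: 0.002
```

Emit:
{"api": "step_arm", "payload": {
  "xyz": [
    [0,0,-1],
    [0,0,-1.5],
    [0,0,-1.5]
  ],
  "spin": [0,0,0],
  "fingers": [0,0,0]
}}

```text
time_s: 18.5
eef_pos: [0.5444, 0.291, 0.091]
eef_rot: [0.681, 0.19, 0.681, -0.19]
wrist_force: [-1.0, 0.3, 1.8]
opening: -0.001
```

First touch came at tip height 80.0 mm (1.8 N), which is exactly the bar's height at pawl angle 0. I'll rise and take a last look.

Emit:
{"api": "step_arm", "payload": {
  "xyz": [
    [0,0,20],
    [0,0,60],
    [0,0,100],
    [0,0,140],
    [30,-5,165],
    [45,-5,170],
    [45,-5,170],
    [45,-5,170]
  ],
  "spin": [0,0,0,0,0,0,0,0],
  "fingers": [0,0,20,50,80,80,80,80]
}}

```text
time_s: 19.3
eef_pos: [0.5886, 0.2859, 0.2597]
eef_rot: [0.68, 0.19, 0.682, -0.19]
wrist_force: [0.3, -0.1, -0.3]
opening: 0.802
```

```bash
python3 - <<'E'
from h import *
o=ctrl.get_obs(); snap('wrist','q_wrist');print(o['eef_pos'],o['time_s'],o['wrist_force'],np.abs(o['dq']).max())
a=cv2.imread('pics/q_wrist.png');hsv=cv2.cvtColor(a,cv2.COLOR_BGR2HSV)
m=cv2.inRange(hsv,(0,120,70),(8,255,255))|cv2.inRange(hsv,(172,120,70),(180,255,255));n,l,s,c=cv2.connectedComponentsWithStats(m)
ex=np.array([.8535,-.521]);ey=np.array([.521,.8535]);A=np.array([.612,.229])
for i in range(1,n):
    if s[i,4]>4:
        p=onz('wrist',[c[i]],.028,o)[0,:2]; print(s[i],c[i].round(1),np.hypot(*(p-A)).round(4),np.arctan2((p-A)@ex,-(p-A)@ey).round(3))
E
```

```text
[0.58857931 0.28586577 0.25971353] 19.3 [ 0.2573259  -0.11762651 -0.26699744] 0.03010470562677525
[354 271  28  21 475] [365.5 282.3] 0.0552 -0.033
[365 296   3   4  11] [366.1 297.6] 0.0756 -0.004
[364 316   5  10  42] [365.9 320.2] 0.1066 0.008
```

View pics/q_wrist.png

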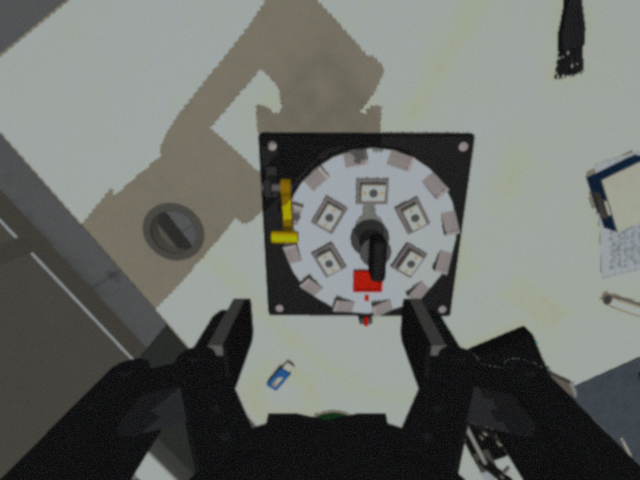

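The tick (366,298) and pointer (366,320) are in line, the pawl lies down at (284,237), the stick is undisturbed at (280,375), and the gripper is clear of everything.

```bash
python3 -c "
from bench import hand_in
print(hand_in())"
```

```text
the job is handed in; nothing more can be done
None
```

I flipped the pawl over to its stop, turned the dial back clockwise by about 0.95 rad using the centre handle, and flipped the pawl back down. I handed the job in at about 19.4 s of the 69 s allowed.

**Last checks:**
- **Dial:** the red tick reads −0.004 rad, in line with the pointer to about 0.01 rad; the views and axis estimates I tried put it within about ±0.03 rad.
- **Pawl:** a light touch from above met the bar at 80 mm, the height for an angle of 0, so it lies fully down in its gap.
- **Bystanders:** the stick looked undisturbed in the last wrist picture. I did not measure how far it or the bottle may have shifted, but the arm never went near either.
- **Robot:** it ended clear of everything, with wrist force near zero.

**What went wrong or disagreed:**
- The first grip on the handle closed on the thicker stem below the bar (opening 0.254). I opened, raised the gripper 8 mm and gripped the bar itself (0.149).
- My estimates of the dial's axis differed between views by up to about 5 mm. I used the one that best matched the rim and the handle.

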